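# Wedge a dressing stick tight in the truing block

### The job

Clamp the grey dressing stick in the truing block, ready for dressing the edger's wheels: lay it flat in the channel, along the block, with its far end up against the end stop. Then lay the brass wedge flat in the slot beside it, thin end first, and tap its thick end slowly and gently, letting it settle between taps, until a push of 15 to 20 N no longer moves it and the stick is locked; how far it goes depends on how the fence was last set, so judge it by feel: driven much harder than that, it cracks the brittle stick. Let go, and leave the spare wheel, the lens blank and the pen where they are.

Things in the scene. Friction and masses are not known exactly. Their poses are not given: they have to be found in the camera images.
- block: truing block, fixed: aluminium base plate 126 x 104 x 8 mm, with a tongue 40 mm wide towards the robot (to x = -108 mm) and black steel jaws up to 20 mm above the bench. Origin: on the bench under the middle of the channel; +x runs along the channel away from the robot to the end stop (within 0.3 rad of world x), z up. Channel floor 8 mm above the bench. Stick lies on the +y (left) side, wedge on the -y side
- stop_face (a point): middle of the end stop's face, black steel, at x = +50 mm, y = +14.5 mm, 16 mm above the bench in the block's frame; 17 mm wide, it faces the robot and stops the far end of the stick only
- fence_line (a point): middle of the fence's face as drawn, at x = -25, y = +24 mm in the block's frame. The fence (black jaw left of the stick, x = -50 to 0 mm) is screwed fast, but its setting differs by up to 2.5 mm either way and is not measured. Beyond the jaws, x = 0 to +50 mm, the stick's far part lies free, with room for fingers on both sides of it: hold the stick there, some 20 to 25 mm from its centre, to lay it in
- slot_wall (a point): middle of the tapered wall's face (black jaw right of the slot), at x = -25, y = -16.6 mm: it runs from y = -19.75 at x = -50 to y = -13.5 at x = 0, taper 1 in 8 like the wedge's. The slot is open at both ends. With the stick on the fence, the wedge binds with its thin end at x = +36 mm, give or take 20 with the fence; 1 to 3 mm farther it is tight, and stays so when let go
- stick_centre (a point): centre (half-way up) of the loose grey abrasive dressing stick, a plain bar 100 mm long, 24 mm wide, 16 mm high, 90 g; its long axis is its own y axis (either way round), z is up
- wedge_centre (a point): centre (half-way along and half-way up) of the loose brass wedge, about 0.18 kg, lying flat: 110 mm long, 14 mm high, 9 mm thick at the thin end and 22.75 mm at the thick end. Own +x points to the thin end, its straight side (parallel to x) is on +y, 8 mm from this point, and goes against the stick; the tapered side is on -y and goes against the tapered wall
- wedge_thin (a point): middle of the wedge's thin end face, 55 mm along +x and 3.4 mm along +y from wedge_centre
- wedge_thick (a point): middle of the wedge's thick end face (the one to tap), 55 mm along -x and 3.4 mm along -y from wedge_centre. Under one long steady push the wedge may jam askew, held sideways by the fingers, and be loose when they leave: back off between pushes so that it can settle. Best push direction: along the slot, midway between block x and the tapered wall (3.6 degrees towards +y)
- wheel: bystander: spare grinding wheel, tan and grey, 68 mm across, 22 mm high, lying flat; origin under its centre
- blank: bystander: round clear lens blank, 65 mm across, 10 mm high; origin under its centre
- pen: bystander: marker pen with a green cap, 136 mm long, 13 mm thick; origin under its middle
Things that resemble listed ones, but are neither listed nor needed, are in the scene too. There is more than one size of the part that bears stick_centre; the job needs the largest.

How it is judged:
On the way, in this order (a step that is already met when the one before it is completed fails the run):
1. the stick lies flat in the channel of the block (x of stick_centre in the frame of block between -0.02 and 0.005 m and y of stick_centre in the frame of block between -0.002 and 0.018 m and height (world z) of stick_centre below 0.019 m), for 0.2 s.
2. the wedge lies in the slot beside the stick, thin end in (x of wedge_thin in the frame of block above -0.02 m and y of wedge_thin in the frame of block between -0.018 and 0.001 m and height (world z) of wedge_centre below 0.018 m), for 0.2 s.
At the end, for the whole second after the job is handed in: The stick lies flat in the channel, parallel to it, its far end within 3 mm of the end stop; the wedge lies flat in the slot, thin end first, and presses on the stick with at least 3 N by itself; all at rest and let go (x of stick_centre in the frame of block between -0.003 and 0.003 m and y of stick_centre in the frame of block between 0.008 and 0.016 m and angle between the y axis of stick_centre and the x axis of block, either way round below 0.03 rad and height (world z) of each of stick_centre, wedge_centre below 0.018 m and x of wedge_thin in the frame of block above 0.008 m and angle between the x axis of wedge_centre and the x axis of block, either way round below 0.05 rad and contact force between wedge and stick above 3 N and linear speed of each of wedge, stick below 0.005 m/s); the robot touches nothing.
It fails at once if the brittle stick is overloaded: the wedge presses on it with more than 30 N (contact force between wedge and stick above 30 N).
It fails at once if a bystander (wheel, lens blank or pen) is shifted by more than 2 cm (distance of any of wheel, blank, pen from where it was at the start of the episode above 0.02 m).
It also fails if it takes over 72 s, if anything falls off the work surface, if the arm or the gripper's body presses on something with over 40 N, if the wrist force passes 120 N, or if a joint passes its speed limit or range.

### The arm

A 7-joint arm with a two-finger parallel gripper is mounted at the origin on a cart in front of the work surface, level with it; the furniture and walls round the work are solid. World frame = base frame: x ahead of the robot, y to its left, z up, the work surface at z = 0. Lengths are in m, angles in rad, forces in N, time in s.
With the tool pointing down it reaches from about 0.4 to 0.85 m from the base axis. Payload 10.4 kg.
Tool frame: the origin (TCP) lies at the very end of the fingers, on their centre line; the grasp point (between the pads) lies 19 mm behind it (manip.grip_point_offset is the distance from the TCP to the grasp point, in m); z points along the fingers, y is the line along which they close (so a half turn about z gives the same grasp; the last joint's range is limited). The gripper opens to 85 mm and grips with 20 to 120 N. Pads are 22 mm wide; open, the fingers measure 114 mm over their backs; the gripper's body (76 mm by 85 mm) begins 54 mm behind the grasp point. The pads swing forward as they close: fully open they stand 13 mm farther back than shut.
Start: joints at [1.226, 0.332, -0.065, 1.46, 0.022, 1.35, -0.088], TCP at [0.198, -0.593, 0.231] pointing down, gripper open.
Joint ranges: [-2.6, 2.6], [-0.5, 2.12], [-1.47, 1.34], [0.16, 2.42], [-1.27, 4.41], [0.06, 2.06], [-2.6, 2.6]. Speed limits (rad/s): [2.22, 2.22, 2.79, 2.79, 3.14, 3.14, 3.14].

### API

Orientations are given as a unit quaternion [x, y, z, w].
In Python, from workcell import manip gives the robot as it stands. The module is installed in compiled form; this text tells all that it offers.
- The arm moves only by the shell command python3 -m inch 'ROWS' [OPENING] [FORCE]. ROWS is JSON, a list of rows, each a list of 2 entries, a list of its own where there are three numbers: the shift along the tool's x, y, z each as a share of 0.08 m, from -1 to 1, then the turn, a rotation vector about the tool's x, y, z each as a share of 45 degrees, from -1 to 1. A call has exactly 10 rows; each row is the pose to reach, as a shift and turn from the pose commanded when the call began, along the tool's axes at that moment; what a row does not reach only later rows make up. A row lasts 1/10 s, in which the tool goes at most 50 mm and 8.59 degrees, less where a joint would pass 70% of its speed; a pose out of reach is approached as far as the arm can. A call with a number of a shift or a turn outside -1 to 1 is refused whole. A call with a gripper value outside its range is refused whole. OPENING is the opening, from 0 (shut) to 1 (fully open), set as the call begins (- or left out, the last holds). The fingers move at their own pace and stop on an object; FORCE is the grip in N (left out, the last holds). Time passes only in rows, so rows that repeat a pose let the fingers close, or fill a call up. It gives the time, the measured TCP pose, the force, the opening and the grip force at its end, in the units of the state.
- manip.get_obs(): the state, without advancing time (a new reading comes with each control period).
- manip.camera(name): name is "scene" or "side" or "wrist"; returns the picture (420x560x3 uint8, red, green, blue); there is no depth.
- manip.camera_params(name): a dict with "fov_y" (degrees; the focal length in pixels is half the picture's height over the tangent of half this angle, whatever the lens; pixels are square), "cx", "cy" (the principal point, pixels), "k1" (the pictures are not rectified: a ray, as slopes to the right and down, at radius r is drawn at 1 + k1 r^2 times it, then the intrinsics apply), "camera_from_world" (4x4, takes a point from world to camera coordinates); the wrist camera has in their place "T_tool_cam" (4x4, takes a point from camera to tool coordinates, whose origin is the TCP and whose axes are the flange's). Camera axes: x right, y up, looking along -z (the intrinsics and any distortion apply to the point x, -y, -z); pixel columns grow to the right and rows downward; lengths in m; the calibration is good to about 2 mm. A picture is of the moment at which its call begins: read the wrist's pose just before it. camera_params takes no time and is no camera call.
- manip.hand_in(): hands the job in; it is judged then, once.
The state is a dict: "clock": time; "joint_pos": joint angles; "joint_velocities": joint speeds; "tau": joint torques, N m; "position": TCP position; "ee_rot": TCP orientation; "ft_force": force on the tool from outside, world axes, zero at the start; "torque": the same for the moment, N m; "grip_width": opening from 0.0 (shut) to 1.0 (fully open); "grasp_force": force on a finger pad.
Only numpy, scipy, OpenCV 4.12 (cv2) and the standard library are available. Lean on these libraries where they do the work, as an engineer would, in place of code of your own. Each camera call takes 0.05 s, during which the arm holds its last target. There are 200 camera calls.

## Working session

There is one attempt and no reset: what is moved stays moved. The work goes in short steps, Python scripts to look and compute and a shell command to move; the robot and the scene stay as the last step left them, time stands still between calls to the robot, and variables do not carry over. Pictures are saved under pics/ and viewed, at most 10 in all, crops included, and the job is handed in when it is done.

```bash
mkdir -p pics; ls; cat > h.py <<'E'
import numpy as np, cv2, json
from scipy.spatial.transform import Rotation as R
from scipy.optimize import least_squares
from workcell import manip
def snap(name, fn):
    o=manip.get_obs(); im=manip.camera(name); p=manip.camera_params(name)
    cv2.imwrite('pics/'+fn+'.png', im[:,:,::-1])
    if 'camera_from_world' in p: T=np.linalg.inv(np.array(p['camera_from_world']))
    else:
        W=np.eye(4); W[:3,:3]=R.from_quat(o['ee_rot']).as_matrix(); W[:3,3]=o['position']
        T=W@np.array(p['T_tool_cam'])
    d=dict(f=210/np.tan(np.radians(p['fov_y'])/2),cx=p['cx'],cy=p['cy'],k1=p['k1'],T=T.tolist())
    json.dump(d,open('pics/'+fn+'.json','w')); return im
def load(fn): 
    d=json.load(open('pics/'+fn+'.json')); d['T']=np.array(d['T']); return d
def ray(fn,u,v):
    c=load(fn); d=np.array([(u-c['cx'])/c['f'],(v-c['cy'])/c['f']]); s=d.copy()
    for _ in range(30): s=d/(1+c['k1']*(s@s))
    r=c['T'][:3,:3]@np.array([s[0],-s[1],-1]); return c['T'][:3,3], r/np.linalg.norm(r)
def onz(fn,u,v,z):
    o,r=ray(fn,u,v); return o+r*(z-o[2])/r[2]
def tri(*obs):
    A=np.zeros((3,3));b=np.zeros(3);rs=[]
    for fn,u,v in obs:
        o,r=ray(fn,u,v); P=np.eye(3)-np.outer(r,r); A+=P;b+=P@o
    x=np.linalg.solve(A,b)
    for fn,u,v in obs:
        o,r=ray(fn,u,v); rs.append(np.linalg.norm((np.eye(3)-np.outer(r,r))@(x-o)))
    return x,rs
def proj(fn,X):
    c=load(fn); p=np.linalg.inv(c['T'])@np.append(X,1); s=np.array([p[0],-p[1]])/-p[2]
    s=s*(1+c['k1']*(s@s)); return s*c['f']+[c['cx'],c['cy']]
E
python3 - <<'E'
from h import *
a=snap('scene','s0');b=snap('side','d0');c=snap('wrist','w0')
print(manip.get_obs(), manip.grip_point_offset)
for n in('s0','d0','w0'): print(n,load(n)['T'].round(3).tolist(),load(n)['f'],load(n)['k1'])
E
```

```text
pics
{'clock': 0.15, 'joint_pos': array([ 1.22639549,  0.33271834, -0.06470968,  1.46071333,  0.02159964,
        1.34988953, -0.08846207]), 'joint_velocities': array([ 1.53856170e-03, -8.63868236e-04, -8.53582738e-06, -1.56576553e-03,
        1.45524261e-03, -3.17506346e-04, -1.70796962e-03]), 'tau': array([ 1.10363701e-03, -6.25828099e+01,  4.94564732e-02, -3.91852891e+01,
        1.62592315e-02,  7.32026791e-03, -2.79075169e-05]), 'position': array([ 0.1975949 , -0.59266277,  0.23072069]), 'ee_rot': array([ 9.87078237e-01,  1.60238219e-01, -1.02107730e-04, -5.06443648e-04]), 'ft_force': array([ 0.3903669 , -0.11896788,  0.54835166]), 'torque': array([0.00333525, 0.04150232, 0.03157985]), 'grasp_force': 0.0, 'grip_width': 1.0010131746179796} 0.0187
s0 [[-0.878, 0.356, -0.319, 0.139], [-0.478, -0.631, 0.611, 0.672], [0.016, 0.69, 0.724, 0.936], [0.0, 0.0, 0.0, 1.0]] 395.6243526375005 -0.03329289037148125
d0 [[-0.46, 0.791, -0.403, 0.093], [-0.888, -0.404, 0.22, 0.152], [0.011, 0.459, 0.888, 1.015], [0.0, 0.0, 0.0, 1.0]] 440.2269289832295 -0.07299527947739148
w0 [[0.315, 0.905, 0.286, 0.27], [-0.949, 0.301, 0.094, -0.567], [-0.001, -0.301, 0.954, 0.374], [0.0, 0.0, 0.0, 1.0]] 346.19458393052247 -0.0007900501174820677
```

View pics/s0.png

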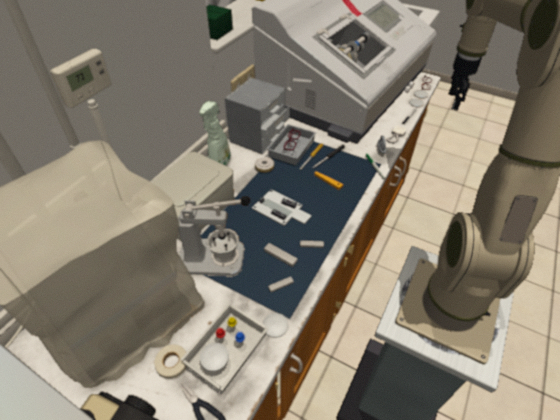

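View pics/d0.png

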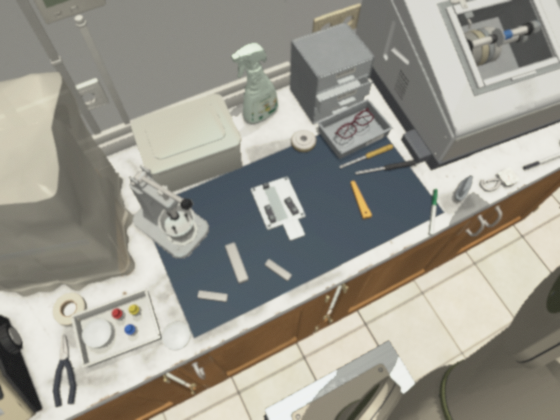

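The scene view shows the block at (281,206), three grey sticks at (281,253) largest, (312,243) and (281,284), and the brass wedge at (328,180). The orange-handled screwdriver at (312,156) resembles the wedge. In the side view the block is at (278,205), the sticks at (236,262) largest, (278,269) and (212,296), and the wedge at (361,199). The wheel is at (303,140), the blank at (176,336) and the pen at (434,213).

```bash
python3 - <<'E'
from h import *
for n,a,b in [('block',(281,206),(278,203)),('stickL',(280.5,253),(236,262)),('stick2',(312,243),(278,269)),('stick3',(281,284),(212,296)),('wedge',(328,180),(361,199)),('wheel',(263,163),(303,140)),('blank',(276,325),(176,336)),('pen',(373,165),(434,213))]:
    x,r=tri(('s0',*a),('d0',*b)); print(n,x.round(3),np.round(r,4))
L=lambda f,a,b,z=.016:(onz(f,*a,z)-onz(f,*b,z))
for n,a,b in [('L',(229,244),(243,280)),('2',(266,262),(290,277)),('3',(198,295),(227,298)),('wedge',(353,182),(368,216))]:
    d=L('d0',a,b); print(n,np.linalg.norm(d[:2]).round(4),np.degrees(np.arctan2(d[1],d[0])).round(1))
# current pose camera in tool
p=manip.camera_params('wrist'); print(np.array(p['T_tool_cam']).round(3).tolist())
im=cv2.imread('pics/d0.png'); c=cv2.resize(im[120:320,180:450],None,fx=2.9,fy=2.9,interpolation=cv2.INTER_CUBIC); cv2.imwrite('pics/d0c.png',c)
E
```

```text
block [ 0.563 -0.088  0.023] [0.0025 0.0025]
stickL [0.471 0.074 0.019] [0.0008 0.0008]
stick2 [ 0.411 -0.009  0.012] [0.0001 0.0001]
stick3 [0.422 0.158 0.01 ] [0.0003 0.0003]
wedge [ 0.487 -0.293  0.002] [0.0006 0.0006]
wheel [ 0.717 -0.242  0.018] [0.0036 0.0036]
blank [0.375 0.268 0.007] [0.0006 0.0006]
pen [ 0.37  -0.441  0.006] [0.007 0.007]
L 0.0993 -4.8
2 0.0686 29.5
3 0.0683 57.1
wedge 0.105 -10.1
[[-0.001, 0.954, 0.301, 0.077], [1.0, 0.001, 0.0, -0.001], [-0.0, 0.301, -0.954, -0.144], [0.0, 0.0, 0.0, 1.0]]
```

View pics/d0c.png

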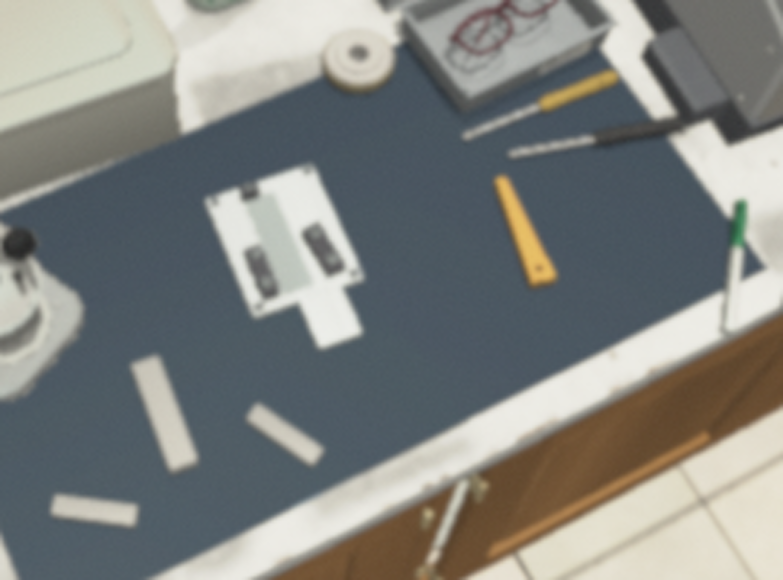

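The crop confirms the choices: the largest grey bar at (165,415), a plain bar, and the brass wedge with its thin end far at (503,180) and thick end near at (542,282). The wedge lies alone, away from the screwdrivers. Next I move towards the work.

```bash
python3 -m inch '[[[0.09,-0.1,0],[0,0,0]],[[0.18,-0.2,0],[0,0,0]],[[0.27,-0.3,0],[0,0,0]],[[0.36,-0.4,0],[0,0,0]],[[0.45,-0.5,0],[0,0,0]],[[0.54,-0.6,0],[0,0,0]],[[0.63,-0.7,0],[0,0,0]],[[0.72,-0.8,0],[0,0,0]],[[0.81,-0.9,0],[0,0,0]],[[0.91,-1,0],[0,0,0]]]' 0.6
python3 -m inch '[[[0.09,-0.1,0],[0,0,0]],[[0.18,-0.2,0],[0,0,0]],[[0.27,-0.3,0],[0,0,0]],[[0.36,-0.4,0],[0,0,0]],[[0.45,-0.5,0],[0,0,0]],[[0.54,-0.6,0],[0,0,0]],[[0.63,-0.7,0],[0,0,0]],[[0.72,-0.8,0],[0,0,0]],[[0.81,-0.9,0],[0,0,0]],[[0.91,-1,0],[0,0,0]]]'
python3 -m inch '[[[0.09,-0.1,0],[0,0,0]],[[0.18,-0.2,0],[0,0,0]],[[0.27,-0.3,0],[0,0,0]],[[0.36,-0.4,0],[0,0,0]],[[0.45,-0.5,0],[0,0,0]],[[0.54,-0.6,0],[0,0,0]],[[0.63,-0.7,0],[0,0,0]],[[0.72,-0.8,0],[0,0,0]],[[0.81,-0.9,0],[0,0,0]],[[0.91,-1,0],[0,0,0]]]'
python3 -m inch '[[[0.09,-0.1,0],[0,0,0]],[[0.18,-0.2,0],[0,0,0]],[[0.27,-0.3,0],[0,0,0]],[[0.36,-0.4,0],[0,0,0]],[[0.45,-0.5,0],[0,0,0]],[[0.54,-0.6,0],[0,0,0]],[[0.63,-0.7,0],[0,0,0]],[[0.72,-0.8,0],[0,0,0]],[[0.81,-0.9,0],[0,0,0]],[[0.91,-1,0],[0,0,0]]]'
python3 - <<'E'
from h import *
snap('wrist','w1'); o=manip.get_obs(); print(o['position'],R.from_quat(o['ee_rot']).as_matrix().round(3).tolist())
f=2.9
C=[(208,200),(313,165),(362,278),(257,316)]
P=[onz('d0',180+a/f,120+b/f,.008) for a,b in C]
print(np.round(P,4)); 
for i in range(4): d=P[i]-P[(i+1)%4]; print(np.linalg.norm(d).round(4),np.degrees(np.arctan2(d[1],d[0])).round(1))
print(np.mean(P,0))
E
```

```text
clock: 1.15
position: [0.2417, -0.4932, 0.2314]
ee_rot: [0.987, 0.16, -0.0, 0.0]
ft_force: [0.1, -0.0, -0.2]
grip_width: 0.599
grasp_force: 0.0
clock: 2.15
position: [0.2855, -0.3943, 0.2313]
ee_rot: [0.987, 0.16, -0.0, 0.0]
ft_force: [0.5, 0.5, 0.2]
grip_width: 0.599
grasp_force: 0.0
clock: 3.15
position: [0.3293, -0.2954, 0.2313]
ee_rot: [0.987, 0.16, 0.0, 0.0]
ft_force: [-0.6, -0.7, -0.2]
grip_width: 0.598
grasp_force: 0.0
clock: 4.15
position: [0.3731, -0.1965, 0.2313]
ee_rot: [0.987, 0.16, 0.0, 0.0]
ft_force: [-0.3, -1.1, 0.6]
grip_width: 0.599
grasp_force: 0.0
[ 0.37396597 -0.19479436  0.23141202] [[0.948, 0.318, 0.0], [0.318, -0.948, 0.0], [0.001, -0.0, -1.0]]
[[ 0.6412 -0.0489  0.008 ]
 [ 0.6309 -0.1511  0.008 ]
 [ 0.5081 -0.1356  0.008 ]
 [ 0.5172 -0.0369  0.008 ]]
0.1028 84.2
0.1237 -7.2
0.0992 -95.3
0.1246 174.5
[ 0.57433661 -0.0931252   0.008     ]
```

View pics/w1.png

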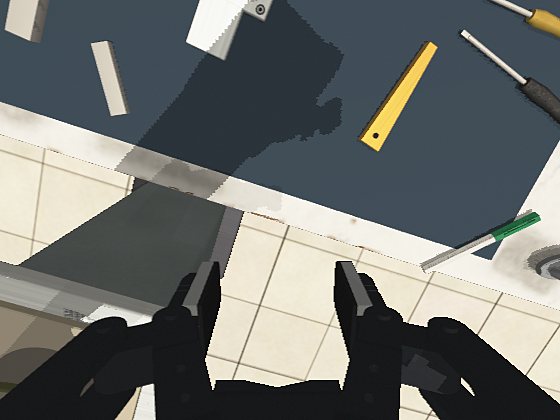

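The wrist view shows the wedge, with its thick end at (370,147) and thin end at (432,43). It also shows the tongue at (215,30), and the stick's near end at the top left. I continue over the stick and block and turn to their heading.

```bash
python3 -m inch '[[[0.1,-0.09,0],[0,0,0]],[[0.2,-0.18,0],[0,0,0]],[[0.3,-0.27,0],[0,0,0]],[[0.4,-0.36,0],[0,0,0]],[[0.5,-0.45,0],[0,0,0]],[[0.6,-0.54,0],[0,0,0]],[[0.7,-0.63,0],[0,0,0]],[[0.8,-0.72,0],[0,0,0]],[[0.9,-0.81,0],[0,0,0]],[[1,-0.9,0],[0,0,0]]]'
python3 -m inch '[[[0.1,-0.1,0],[0,0,0.06]],[[0.2,-0.2,0],[0,0,0.12]],[[0.3,-0.3,0],[0,0,0.18]],[[0.4,-0.4,0],[0,0,0.24]],[[0.5,-0.5,0],[0,0,0.3]],[[0.6,-0.6,0],[0,0,0.36]],[[0.7,-0.7,0],[0,0,0.42]],[[0.8,-0.8,0],[0,0,0.48]],[[0.9,-0.9,0],[0,0,0.52]],[[1,-1,0],[0,0,0.52]]]'
python3 - <<'E'
from h import *
snap('wrist','w2'); o=manip.get_obs(); print(o['position'],R.from_quat(o['ee_rot']).as_matrix().round(3).tolist())
E
```

```text
clock: 5.2
position: [0.4263, -0.1029, 0.2313]
ee_rot: [0.987, 0.16, 0.0, 0.0]
ft_force: [0.5, -0.2, -0.2]
grip_width: 0.598
grasp_force: 0.0
clock: 6.2
position: [0.4768, -0.0016, 0.2313]
ee_rot: [0.999, -0.044, 0.0, 0.0]
ft_force: [-0.6, 0.5, -0.2]
grip_width: 0.605
grasp_force: 0.0
[4.77308309e-01 1.84070178e-04 2.31368105e-01] [[0.996, -0.084, 0.001], [-0.084, -0.996, 0.001], [0.0, -0.001, -1.0]]
```

View pics/w2.png

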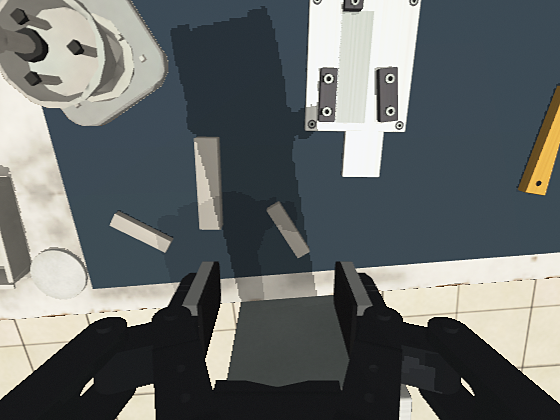

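Close up, the stick is at (208,184), the block's plate spans (306..406, 0..130), the tongue ends at (362,177), and the wedge is at (540,140). I zoom in on the block for its edges.

```bash
python3 - <<'E'
from h import *
im=cv2.imread('pics/w2.png'); c=cv2.resize(im[0:185,290:425],None,fx=3.2,fy=3.2,interpolation=cv2.INTER_CUBIC)
c2=cv2.resize(im[125:240,180:240],None,fx=5,fy=5,interpolation=cv2.INTER_CUBIC)
o=np.zeros((592,432+300,3),np.uint8); o[:c.shape[0],:c.shape[1]]=c; o[:575,432:]=c2; cv2.imwrite('pics/w2c.png',o)
E
```

```text
(no output)
```

View pics/w2c.png

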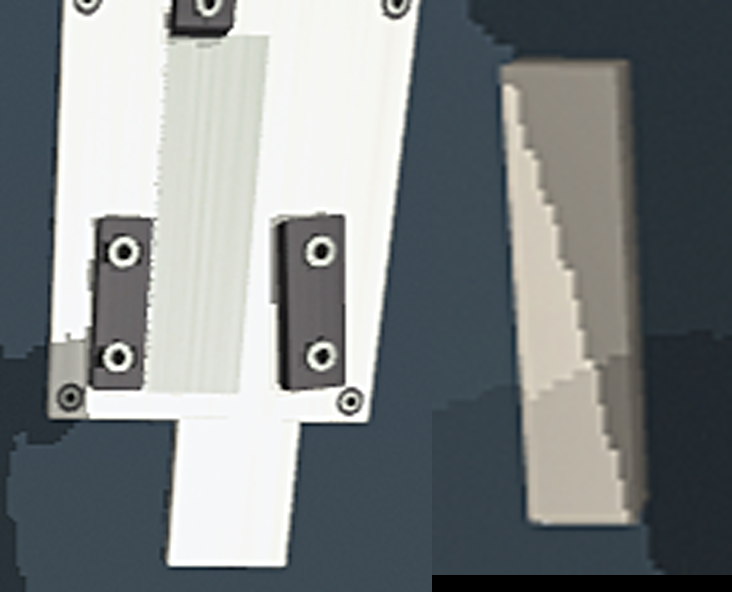

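The zoom shows the channel strip's corners at (163,37), (268,37), (240,390) and (150,390). The plate's near corners are (50,413) and (366,418), and the tongue's corners are (170,563) and (285,563). The stick's top corners are (503,64), (618,62), (632,520) and (530,520).

```bash
cat > blk.py <<'E'
from h import *
g=lambda u,v,z,fn='w2':onz(fn,290+u/3.2,v/3.2,z)[:2]
E
python3 - <<'E'
from blk import *
S=lambda u,v,z=.016:onz('w2',180+(u-432)/5,125+v/5,z)[:2]
def rep(n,P):
    P=np.array(P); print(n,P.round(4).tolist())
    for i in range(len(P)-1):
        d=P[i]-P[i+1]; print('   ',np.linalg.norm(d).round(4),np.degrees(np.arctan2(d[1],d[0])).round(1))
    return P
st=rep('strip',[g(163,37,.008),g(268,37,.008),g(240,390,.008),g(150,390,.008),g(163,37,.008)])
rep('plate',[g(62,30,.008),g(50,413,.008),g(366,418,.008),g(418,30,.008)])
rep('tongue',[g(180,422,.008),g(170,563,.008),g(285,563,.008),g(298,422,.008)])
rep('jaws',[g(152,216,.02),g(143,380,.02),g(275,216,.02),g(285,385,.02)])
rep('stop',[g(172,28,.02),g(232,30,.02)])
s=rep('stick',[S(503,64),S(618,62),S(632,520),S(530,520),S(503,64)]); print('centre w2',s[:4].mean(0))
# stereo heights: stick centre of top, w2 vs d0 vs s0 ; near corners
f=2.9
dd=lambda u,v:('d0',180+u/f,120+v/f)
ww=lambda u,v:('w2',180+(u-432)/5,125+v/5)
mean=np.mean([(503,64),(618,62),(632,520),(530,520)],0); md=np.mean([(131,362),(158,356),(198,462),(172,470)],0)
print('stick top ctr',tri(ww(*mean),dd(*md)))
b=lambda u,v:('w2',290+u/3.2,v/3.2)
print('plate NL',tri(b(50,413),dd(257,314)),'NR',tri(b(366,418),dd(363,276)))
print('tongue',tri(b(170,563),dd(321,347)),tri(b(285,563),dd(362,332)))
E
```

```text
strip [[0.6273, -0.0744], [0.6246, -0.1052], [0.5241, -0.0958], [0.5266, -0.0669], [0.6273, -0.0744]]
    0.0309 85.0
    0.101 -5.4
    0.029 -95.1
    0.101 175.8
plate [[0.6318, -0.0449], [0.5223, -0.0344], [0.5116, -0.1364], [0.6226, -0.1492]]
    0.11 -5.5
    0.1025 84.1
    0.1116 173.4
tongue [[0.5157, -0.0763], [0.4694, -0.0716], [0.4659, -0.1102], [0.5123, -0.1144]]
    0.0466 -5.8
    0.0388 84.9
    0.0466 174.8
jaws [[0.5778, -0.0674], [0.5307, -0.0629], [0.5746, -0.1039], [0.5253, -0.1068]]
    0.0473 -5.4
    0.06 137.0
    0.0493 3.5
stop [[0.6269, -0.0748], [0.6249, -0.0918]]
    0.0171 83.3
stick [[0.5243, 0.08], [0.5226, 0.0566], [0.4233, 0.0675], [0.4253, 0.09], [0.5243, 0.08]]
    0.0235 85.9
    0.0998 -6.2
    0.0226 -95.1
    0.0994 174.3
centre w2 [0.47388636 0.07351589]
stick top ctr (array([0.47349527, 0.07311741, 0.00880654]), [np.float64(0.0019791132536831845), np.float64(0.0019791132536832413)])
plate NL (array([ 0.52138589, -0.03673086,  0.00299607]), [np.float64(0.00197794852129047), np.float64(0.001977948521290477)]) NR (array([ 0.51117072, -0.13829748,  0.00356056]), [np.float64(0.0003285011079311656), np.float64(0.0003285011079312414)])
tongue (array([ 0.46806217, -0.07320634,  0.00269031]), [np.float64(0.0006602358867421293), np.float64(0.0006602358867421718)]) (array([ 0.46453937, -0.11207007,  0.00215086]), [np.float64(0.00018238497031809026), np.float64(0.00018238497031806725)])
```

Measurements agree: block origin is about (0.5755, -0.0917) with heading -5.5°, from the stop, jaws, wall and tongue, all within 1.5 mm. The stick centre is about (0.474, 0.073) with heading -5.7° and length 99 mm. Next I approach, and check height and position from a second wrist place.

```bash
python3 -m inch '[[[0.02,-0.1,0.1],[0,0,0]],[[0.03,-0.2,0.2],[0,0,0.01]],[[0.05,-0.3,0.3],[0,0,0.01]],[[0.06,-0.4,0.4],[0,0,0.01]],[[0.08,-0.5,0.5],[0,0,0.01]],[[0.1,-0.6,0.6],[0,0,0.02]],[[0.12,-0.72,0.75],[0,0,0.02]],[[0.14,-0.84,0.9],[0,0,0.02]],[[0.16,-0.91,1],[0,0,0.02]],[[0.16,-0.91,1],[0,0,0.02]]]'
cat > fit.py <<'E'
from h import *
from scipy.optimize import minimize
def mask(fn,seed,box):
    im=cv2.imread('pics/'+fn+'.png').astype(int); m=((im[:,:,2]-im[:,:,0])>0).astype(np.uint8)
    k=np.zeros_like(m); u0,v0,u1,v1=box; k[v0:v1,u0:u1]=1; m=cv2.morphologyEx(m&k,cv2.MORPH_OPEN,np.ones((3,3)))
    n,l,s,c=cv2.connectedComponentsWithStats(m); i=l[seed[1],seed[0]]; print(fn,'comp',i,s[i]); return (l==i).astype(np.uint8)
def sil(fn,poly,h,p,sc=4):
    x,y,a,zb=p; c,s=np.cos(a),np.sin(a)
    V=[proj(fn,[x+c*q[0]-s*q[1],y+s*q[0]+c*q[1],z]) for q in poly for z in (zb,zb+h)]
    H=cv2.convexHull(np.array(V,np.float32)); r=np.zeros((420*sc,560*sc),np.uint8); cv2.fillConvexPoly(r,np.round((H+.5)*sc-.5).astype(np.int32),1)
    return cv2.resize(r.astype(np.float32),(560,420),interpolation=cv2.INTER_AREA)
def fit(ms,poly,h,p0,fixz=False):
    def cost(q):
        p=list(q)+([p0[3]] if fixz else []); return sum(np.abs(sil(fn,poly,h,p)-m).sum()/m.sum() for fn,m in ms)
    q0=np.array(p0[:3] if fixz else p0); n=len(q0); sim=np.vstack([q0]+[q0+np.eye(n)[i]*[.006,.006,.05,.006][i] for i in range(n)])
    r=minimize(cost,q0,method='Nelder-Mead',options=dict(initial_simplex=sim,xatol=1e-4,fatol=1e-4,maxiter=150)); return r.x,r.fun
STICK=[(-.05,-.012),(.05,-.012),(.05,.012),(-.05,.012)]
WEDGE=[(.055,.008),(.055,-.001),(-.055,-.01475),(-.055,.008)]
E
python3 - <<'E'
from fit import *
snap('wrist','w3'); o=manip.get_obs(); print(o['position'],R.from_quat(o['ee_rot']).as_matrix()[:,0].round(3))
p=[.474,.073,-.1,0]
c=proj('w3',[.474,.073,.016]).round().astype(int); print('seed',c)
m2=mask('w2',(208,184),(185,128,235,240)); m3=mask('w3',c,(c[0]-55,c[1]-120,c[0]+55,c[1]+120))
print(fit([('w2',m2)],STICK,.016,p,True)); print(fit([('w3',m3)],STICK,.016,p,True)); print('both',fit([('w2',m2),('w3',m3)],STICK,.016,p))
E
```

```text
clock: 7.25
position: [0.495, 0.0698, 0.1501]
ee_rot: [0.999, -0.05, -0.001, -0.0]
ft_force: [-0.6, -0.1, 0.4]
grip_width: 0.6
grasp_force: 0.0
[0.49528828 0.06921368 0.15087175] [ 0.995 -0.101 -0.001]
seed [277 221]
w2 comp 1 [ 194  137   29   93 2284]
w3 comp 1 [ 261  160   30  114 3283]
(array([ 0.47345316,  0.0742247 , -0.10201006]), np.float64(0.032755035026269703))
(array([ 0.47378002,  0.0737212 , -0.09469219]), np.float64(0.019722814498933903))
both (array([ 4.73605569e-01,  7.39522212e-02, -9.77836798e-02,  3.38328522e-04]), np.float64(0.05992250717889163))
```

The silhouette fit from two wrist places gives stick centre (0.4737, 0.0738), heading -5.6° and base at z = 0.3 mm, which matches a bar lying on the bench. I descend and grasp.

```bash
python3 -m inch '[[[0,-0.03,0.1],[0,0,0]],[[0,-0.03,0.2],[0,0,0]],[[0,-0.03,0.3],[0,0,0]],[[0,-0.03,0.4],[0,0,0]],[[0,-0.03,0.5],[0,0,0]],[[0,-0.03,0.6],[0,0,0]],[[0,-0.03,0.7],[0,0,0]],[[0,-0.03,0.8],[0,0,0]],[[0,-0.03,0.9],[0,0,0]],[[0,-0.03,1],[0,0,0]]]'
python3 -m inch '[[[0,0,0.1],[0,0,0]],[[0,0,0.2],[0,0,0]],[[0,0,0.3],[0,0,0]],[[0,0,0.4],[0,0,0]],[[0,0,0.5],[0,0,0]],[[0,0,0.6],[0,0,0]],[[0,0,0.7],[0,0,0]],[[0,0,0.77],[0,0,0]],[[0,0,0.83],[0,0,0]],[[0,0,0.83],[0,0,0]]]'
python3 -m inch '[[[0,0,0],[0,0,0]],[[0,0,0],[0,0,0]],[[0,0,0],[0,0,0]],[[0,0,0],[0,0,0]],[[0,0,0],[0,0,0]],[[0,0,0],[0,0,0]],[[0,0,0],[0,0,0]],[[0,0,-0.05],[0,0,0]],[[0,0,-0.15],[0,0,0]],[[0,0,-0.25],[0,0,0]]]' 0.1 40
```

```text
clock: 8.3
position: [0.4958, 0.0713, 0.0706]
ee_rot: [0.999, -0.051, 0.0, 0.0]
ft_force: [0.1, 0.2, -0.2]
grip_width: 0.602
grasp_force: 0.0
clock: 9.3
position: [0.4954, 0.0713, 0.0043]
ee_rot: [0.999, -0.051, -0.0, 0.0]
ft_force: [0.7, -1.3, -0.5]
grip_width: 0.601
grasp_force: 0.0
clock: 10.3
position: [0.4956, 0.0713, 0.0255]
ee_rot: [0.999, -0.051, -0.0, 0.0]
ft_force: [0.6, 0.1, -0.9]
grip_width: 0.264
grasp_force: 39.2
```

The stick is held (opening 22 mm, 39 N). I lift it and carry it over the channel.

```bash
python3 -m inch '[[[0,0,-0.1],[0,0,0]],[[0.08,0.1,-0.2],[0,0,0]],[[0.16,0.2,-0.3],[0,0,0]],[[0.24,0.3,-0.3],[0,0,0]],[[0.32,0.4,-0.3],[0,0,0]],[[0.4,0.5,-0.3],[0,0,0]],[[0.48,0.6,-0.3],[0,0,0]],[[0.56,0.7,-0.3],[0,0,0]],[[0.64,0.8,-0.3],[0,0,0]],[[0.72,0.91,-0.3],[0,0,0]]]'
python3 -m inch '[[[0.08,0.1,0],[0,0,0]],[[0.16,0.2,0],[0,0,0]],[[0.24,0.3,0],[0,0,0]],[[0.32,0.4,0],[0,0,0]],[[0.4,0.5,0],[0,0,0]],[[0.48,0.6,0],[0,0,0]],[[0.56,0.7,0],[0,0,0]],[[0.64,0.8,0],[0,0,0]],[[0.72,0.9,0],[0,0,0]],[[0.72,0.9,0],[0,0,0]]]'
python3 - <<'E'
from h import *
snap('wrist','w4'); o=manip.get_obs(); print(o['position'],R.from_quat(o['ee_rot']).as_matrix()[:,0].round(3))
E
```

```text
clock: 11.3
position: [0.546, -0.0076, 0.0488]
ee_rot: [0.999, -0.051, -0.0, -0.0]
ft_force: [0.8, 0.2, -0.7]
grip_width: 0.265
grasp_force: 39.2
clock: 12.3
position: [0.5962, -0.0863, 0.0488]
ee_rot: [0.999, -0.052, 0.0, 0.0]
ft_force: [-0.1, 0.2, -0.8]
grip_width: 0.262
grasp_force: 39.2
[ 0.59577438 -0.08507193  0.04877701] [ 0.995 -0.103 -0.   ]
```

View pics/w4.png

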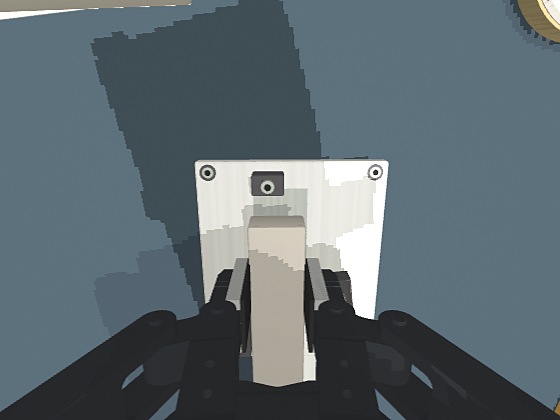

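The stick is held straight, with its far end top at (248..304, 222). The stop is at (252..284, 172..195), and the plate's far corners are (195,161) and (388,161).

```bash
python3 - <<'E'
from h import *
a=np.radians(-5.5); ex=np.array([np.cos(a),np.sin(a)]); ey=np.array([-ex[1],ex[0]]); O=np.array([.5755,-.0917])
b=lambda u,v,z:(lambda d:(np.array([d@ex,d@ey])*1e3).round(1))(onz('w4',u,v,z)[:2]-O)
print('stop near top',b(252,190,.02),b(284,190,.02),'bottom',b(252,195,.008),b(284,195,.008))
print('stop far top', b(252,172,.02),b(284,172,.02))
print('plate far',b(195,161,.008),b(388,161,.008))
print('stick far top',b(248,218,.0608),b(305,218,.0608),b(248,227,.0608),b(303,227,.0608),'near',b(250,360,.0608),b(315,360,.0608))
im=cv2.imread('pics/w4.png'); print(im[165:245:2,268].tolist())
E
```

```text
stop near top [52.9 21. ] [52.7  4.6] bottom [47. 22.] [46.8  4.4]
stop far top [62.2 20.7] [62.1  4.6]
plate far [66.1 51.9] [ 65.1 -51.4]
stick far top [51.6 19.9] [51.4 -3. ] [47.8 20. ] [47.6 -2.3] near [-17.8  21.4] [-18.1  -8.7]
[[229, 236, 237], [229, 235, 236], [233, 240, 241], [95, 96, 99], [60, 58, 61], [76, 75, 78], [92, 90, 93], [96, 97, 98], [202, 212, 207], [200, 211, 206], [21, 22, 24], [42, 44, 42], [34, 34, 34], [193, 205, 200], [190, 203, 198], [62, 59, 63], [191, 202, 198], [187, 198, 194], [187, 199, 195], [189, 200, 195], [193, 205, 201], [154, 162, 159], [156, 164, 161], [155, 163, 159], [156, 164, 161], [149, 156, 157], [122, 133, 136], [128, 140, 145], [135, 145, 149], [139, 149, 155], [143, 151, 159], [159, 171, 175], [193, 206, 213], [190, 205, 212], [190, 205, 211], [190, 205, 212], [190, 205, 212], [190, 206, 212], [190, 206, 212], [190, 204, 212]]
```

The stick's far end is about 2.5 mm short of the stop, and its y is about +9 mm, which is clear of the fence. I lower it.

```bash
python3 -m inch '[[[0,0,0.08],[0,0,0]],[[0,0,0.16],[0,0,0]],[[0,0,0.24],[0,0,0]],[[0,0,0.32],[0,0,0]],[[0,0,0.38],[0,0,0]],[[0,0,0.41],[0,0,0]],[[0,0,0.43],[0,0,0]],[[0,0,0.44],[0,0,0]],[[0,0,0.45],[0,0,0]],[[0,0,0.45],[0,0,0]]]'
python3 -m inch '[[[0.005,0,0.01],[0,0,0]],[[0.01,0,0.01],[0,0,0]],[[0.015,0,0.01],[0,0,0]],[[0.02,0,0.01],[0,0,0]],[[0.02,0,0.01],[0,0,0]],[[0.025,0,0.01],[0,0,0]],[[0.025,0,0.01],[0,0,0]],[[0.025,0,0.01],[0,0,0]],[[0.025,0,0.01],[0,0,0]],[[0.025,0,0.01],[0,0,0]]]' - 25
```

```text
clock: 13.35
position: [0.5957, -0.0845, 0.0135]
ee_rot: [0.999, -0.051, 0.0, 0.0]
ft_force: [-2.6, -0.5, 4.8]
grip_width: 0.265
grasp_force: 39.7
clock: 14.35
position: [0.5967, -0.0845, 0.0134]
ee_rot: [0.999, -0.051, -0.001, 0.0]
ft_force: [-12.1, 0.3, 17.6]
grip_width: 0.269
grasp_force: 41.4
```

```bash
python3 -m inch '[[[0,0,-0.01],[0,0,0]],[[0,0,-0.015],[0,0,0]],[[0,0,-0.015],[0,0,0]],[[0.005,0,-0.015],[0,0,0]],[[0.01,0,-0.015],[0,0,0]],[[0.015,0,-0.015],[0,0,0]],[[0.015,0,-0.015],[0,0,0]],[[0.015,0,-0.015],[0,0,0]],[[0.015,0,-0.015],[0,0,0]],[[0.015,0,-0.015],[0,0,0]]]'
```

```text
clock: 15.35
position: [0.5984, -0.0848, 0.0135]
ee_rot: [0.999, -0.051, -0.0, 0.0]
ft_force: [-4.3, 0.3, 5.8]
grip_width: 0.27
grasp_force: 40.0
```

```bash
python3 -m inch '[[[0.005,0,-0.005],[0,0,0]],[[0.01,0,-0.005],[0,0,0]],[[0.015,0,-0.005],[0,0,0]],[[0.02,0,-0.005],[0,0,0]],[[0.025,0,-0.005],[0,0,0]],[[0.025,0,-0.005],[0,0,0]],[[0.025,0,-0.005],[0,0,0]],[[0.025,0,-0.005],[0,0,0]],[[0.025,0,-0.005],[0,0,0]],[[0.025,0,-0.005],[0,0,0]]]'
```

```text
clock: 16.35
position: [0.5987, -0.0848, 0.0135]
ee_rot: [0.999, -0.051, -0.002, 0.0]
ft_force: [-13.0, 0.3, 10.6]
grip_width: 0.268
grasp_force: 40.6
```

The stick is against the stop: it moved 0.3 mm for a 2 mm command, with 13 N of reaction. I relax, open and lift, and work out the wedge's pose from the earlier picture.

```bash
python3 -m inch '[[[-0.015,0,-0.005],[0,0,0]],[[-0.015,0,-0.005],[0,0,0]],[[-0.015,0,-0.005],[0,0,0]],[[-0.015,0,-0.005],[0,0,0]],[[-0.015,0,-0.005],[0,0,0]],[[-0.015,0,-0.1],[0,0,0]],[[-0.015,0,-0.3],[0,0,0]],[[-0.015,0,-0.5],[0,0,0]],[[-0.015,0,-0.75],[0,0,0]],[[-0.015,0,-1],[0,0,0]]]' 0.5
python3 - <<'E'
from fit import *
m=mask('w1',(400,95),(350,30,445,160)); p=[.487,-.293,-.17,0]
print(fit([('w1',m)],WEDGE,.014,p,True))
m=mask('d0',(361,199),(345,175,380,222)); print(fit([('d0',m)],WEDGE,.014,p,True))
snap('wrist','w5'); o=manip.get_obs(); print(o['position'],R.from_quat(o['ee_rot']).as_matrix()[:,0].round(3))
E
```

```text
clock: 17.35
position: [0.5999, -0.0848, 0.0962]
ee_rot: [0.999, -0.051, 0.001, 0.0]
ft_force: [0.0, -0.3, 0.3]
grip_width: 0.503
grasp_force: 0.0
w1 comp 1 [ 359   41   78  110 2306]
(array([ 0.48749833, -0.28624357, -0.25069703]), np.float64(0.03957068516912402))
d0 comp 1 [350 180  23  40 392]
(array([ 0.48777485, -0.28708098, -0.22708883]), np.float64(0.1683673469387755))
[ 0.60174933 -0.08482411  0.09976277] [ 0.995 -0.102  0.006]
```

View pics/w5.png

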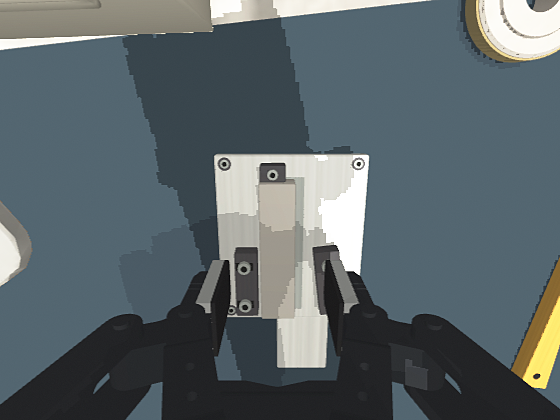

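The stick lies straight in the channel against the stop: far end at (278,182), near end at (278,317), with a small gap to the fence at column 257. The wedge's pose is (0.4875, -0.286) with heading -14.4°. Next I go there.

```bash
python3 -m inch '[[[-0.05,0.09,0],[0,0,0]],[[-0.1,0.18,0],[0,0,0]],[[-0.15,0.26,0],[0,0,0]],[[-0.2,0.35,0],[0,0,0]],[[-0.25,0.44,0],[0,0,0]],[[-0.29,0.53,0],[0,0,0]],[[-0.34,0.62,0],[0,0,0]],[[-0.39,0.7,0],[0,0,0]],[[-0.44,0.79,0],[0,0,0]],[[-0.485,0.875,0],[0,0,0]]]'
python3 -m inch '[[[-0.05,0.09,0],[0,0,0]],[[-0.1,0.18,0],[0,0,0]],[[-0.15,0.26,0],[0,0,0]],[[-0.2,0.35,0],[0,0,0]],[[-0.25,0.44,0],[0,0,0]],[[-0.29,0.53,0],[0,0,0]],[[-0.34,0.62,0],[0,0,0]],[[-0.39,0.7,0],[0,0,0]],[[-0.44,0.79,0],[0,0,0]],[[-0.485,0.875,0],[0,0,0]]]'
python3 -m inch '[[[-0.05,0.09,0],[0,0,0.02]],[[-0.1,0.18,0],[0,0,0.04]],[[-0.15,0.26,0],[0,0,0.06]],[[-0.2,0.35,0],[0,0,0.08]],[[-0.25,0.44,0],[0,0,0.1]],[[-0.29,0.53,0],[0,0,0.11]],[[-0.34,0.62,0],[0,0,0.11]],[[-0.39,0.7,0],[0,0,0.11]],[[-0.485,0.875,0],[0,0,0.11]],[[-0.485,0.875,0],[0,0,0.11]]]'
python3 - <<'E'
from fit import *
snap('wrist','w6'); o=manip.get_obs(); print(o['position'],R.from_quat(o['ee_rot']).as_matrix()[:,0].round(3))
p=[.4875,-.2862,-.25,0]; c=proj('w6',[.4875,-.2862,.014]).round().astype(int)
m6=mask('w6',c,(235,0,325,420)); m1=mask('w1',(400,95),(350,30,445,160))
print(fit([('w6',m6)],WEDGE,.014,p,True)); print(fit([('w1',m1),('w6',m6)],WEDGE,.014,p))
m5=mask('w5',(278,250),(255,170,300,322)); print('stick',fit([('w5',m5)],STICK,.016,[.5755,-.084,-.097,.008],True))
E
```

```text
clock: 18.4
position: [0.5534, -0.1511, 0.0937]
ee_rot: [0.999, -0.051, 0.0, 0.0]
ft_force: [0.4, 0.9, 0.2]
grip_width: 0.505
grasp_force: 0.0
clock: 19.4
position: [0.5076, -0.2168, 0.0937]
ee_rot: [0.999, -0.051, -0.0, 0.0]
ft_force: [-0.3, 0.5, -0.5]
grip_width: 0.497
grasp_force: 0.0
clock: 20.4
position: [0.4609, -0.2839, 0.0936]
ee_rot: [0.995, -0.096, -0.0, 0.0]
ft_force: [-0.3, 0.1, 0.2]
grip_width: 0.499
grasp_force: 0.0
[ 0.46172984 -0.28274473  0.09367148] [ 0.982 -0.189 -0.   ]
w6 comp 2 [ 258   91   33  166 3985]
w1 comp 1 [ 359   41   78  110 2306]
(array([ 0.48763154, -0.28577621, -0.24936196]), np.float64(0.04244040150564617))
(array([ 0.4880754 , -0.28593497, -0.24913112,  0.00132339]), np.float64(0.08739927264100741))
w5 comp 1 [ 255  170   45  152 6448]
stick (array([ 0.5763469 , -0.08325787, -0.09880403]), np.float64(0.23234917803970223))
```

Wedge confirmed at (0.4876, -0.2858), heading -14.3°, flat on the bench. I descend, grip a bit behind the middle and lift.

```bash
python3 -m inch '[[[0.01,-0.02,0.1],[0,0,0]],[[0.01,-0.02,0.2],[0,0,0]],[[0.01,-0.02,0.3],[0,0,0]],[[0.01,-0.02,0.4],[0,0,0]],[[0.01,-0.02,0.5],[0,0,0]],[[0.01,-0.02,0.6],[0,0,0]],[[0.01,-0.02,0.7],[0,0,0]],[[0.01,-0.02,0.8],[0,0,0]],[[0.01,-0.02,0.9],[0,0,0]],[[0.01,-0.02,1],[0,0,0]]]'
python3 -m inch '[[[0,0,0.05],[0,0,0]],[[0,0,0.1],[0,0,0]],[[0,0,0.12],[0,0,0]],[[0,0,0.12],[0,0,0]],[[0,0,0.12],[0,0,0]],[[0,0,0.12],[0,0,0]],[[0,0,0.12],[0,0,0]],[[0,0,0.12],[0,0,0]],[[0,0,0.12],[0,0,0]],[[0,0,0.12],[0,0,0]]]'
python3 -m inch '[[[0,0,0],[0,0,0]],[[0,0,0],[0,0,0]],[[0,0,0],[0,0,0]],[[0,0,0],[0,0,0]],[[0,0,0],[0,0,0]],[[0,0,0],[0,0,0]],[[0,0,0],[0,0,0]],[[0,0,-0.05],[0,0,0]],[[0,0,-0.2],[0,0,0]],[[0,0,-0.4],[0,0,0]]]' 0.1 60
python3 - <<'E'
from fit import *
snap('wrist','w7'); o=manip.get_obs(); print(o['position'],R.from_quat(o['ee_rot']).as_matrix()[:,0].round(3))
E
```

```text
clock: 21.45
position: [0.4634, -0.2805, 0.0131]
ee_rot: [0.996, -0.094, 0.0, 0.0]
ft_force: [0.1, -0.0, -0.5]
grip_width: 0.505
grasp_force: 0.0
clock: 22.45
position: [0.4634, -0.2805, 0.0042]
ee_rot: [0.996, -0.094, 0.0, 0.0]
ft_force: [0.5, -0.0, -0.4]
grip_width: 0.502
grasp_force: 0.0
clock: 23.45
position: [0.463, -0.28, 0.0366]
ee_rot: [0.996, -0.094, -0.001, -0.0]
ft_force: [0.1, -0.1, -1.0]
grip_width: 0.203
grasp_force: 58.5
[ 0.4647892  -0.28094353  0.03983156] [ 0.982 -0.187  0.003]
```

View pics/w7.png

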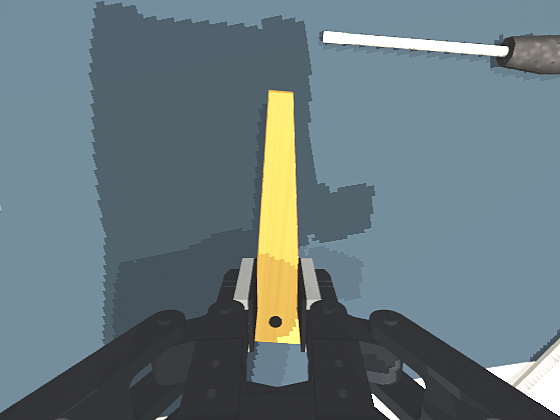

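The wedge is held firmly (58 N), with its thin end at (269..293, 91) and thick end at (254..302, 342). I work out how it sits in the hand and where to take it.

```bash
cat > fr.py <<'E'
from h import *
a=np.radians(-5.6); ex=np.array([np.cos(a),np.sin(a)]); ey=np.array([-ex[1],ex[0]]); O=np.array([.5758,-.0920])
B=lambda P:(np.array([(P-O)@ex,(P-O)@ey])*1e3).round(1)
W=lambda x,y:O+ex*x/1e3+ey*y/1e3
def tool(d,o):
    M=R.from_quat(o['ee_rot']).as_matrix(); return (M.T@np.append(d,0))[:2]
E
python3 - <<'E'
from fr import *
o=manip.get_obs(); p=o['position'][:2]; print(o['position'])
z=.0535
t=(onz('w7',269,91,z)+onz('w7',293,91,z))[:2]/2; k=(onz('w7',254,341,z)+onz('w7',302,344,z))[:2]/2
l=onz('w7',269,91,z)-onz('w7',254,341,z)
print('len',np.linalg.norm(t-k),'wid',np.linalg.norm((onz('w7',269,91,z)-onz('w7',293,91,z))),'straight edge heading',np.degrees(np.arctan2(l[1],l[0])), 'line',np.degrees(np.arctan2(*(t-k)[::-1])))
pos=np.array([.4648,-.2809])
ho=np.degrees(np.arctan2(*R.from_quat(o['ee_rot']).as_matrix()[:2,0][::-1])); print('tool heading',ho)
print('thin rel tool mm',tool(t-pos,o)*1e3,'thick',tool(k-pos,o)*1e3)
# target: tool heading = block+3.6 ; thin at block (-5,-5)
rel=tool(t-pos,o); h=a+np.radians(3.6)
M=np.array([[np.cos(h),np.sin(h)],[np.sin(h),-np.cos(h)]])
for x,y in((-30,-6),(-5,-6)):
    tgt=W(x,y)-M@rel; print('TCP target',tgt,B(tgt),'shift in present tool axes /0.08:',tool(tgt-p,o)/.08)
E
```

```text
[ 0.4647892  -0.28094353  0.03983156]
len 0.10415576657703961 wid 0.008319882027021695 straight edge heading -14.873859104452881 line -11.36074893032763
tool heading -10.793808510169034
thin rel tool mm [77.6849645  -0.12667773] thick [-26.46524208  -1.15693475]
TCP target [ 0.46771562 -0.09245931] [-107.5  -11. ] shift in present tool axes /0.08: [-0.40529538 -2.32121608]
TCP target [ 0.4925963  -0.09489888] [-82.5 -11. ] shift in present tool axes /0.08: [-0.09407982 -2.34950615]
```

```bash
python3 -m inch '[[[-0.02,-0.07,-0.02],[0,0,0]],[[-0.04,-0.15,-0.04],[0,0,0]],[[-0.06,-0.22,-0.06],[0,0,0]],[[-0.08,-0.3,-0.08],[0,0,0]],[[-0.1,-0.38,-0.1],[0,0,0]],[[-0.12,-0.45,-0.1],[0,0,0]],[[-0.14,-0.52,-0.1],[0,0,0]],[[-0.16,-0.6,-0.1],[0,0,0]],[[-0.18,-0.68,-0.1],[0,0,0]],[[-0.2,-0.75,-0.1],[0,0,0]]]'
python3 -m inch '[[[-0.02,-0.07,0],[0,0,0]],[[-0.04,-0.15,0],[0,0,0]],[[-0.06,-0.22,0],[0,0,0]],[[-0.08,-0.3,0],[0,0,0]],[[-0.1,-0.38,0],[0,0,0]],[[-0.12,-0.45,0],[0,0,0]],[[-0.14,-0.52,0],[0,0,0]],[[-0.16,-0.6,0],[0,0,0]],[[-0.18,-0.68,0],[0,0,0]],[[-0.2,-0.75,0],[0,0,0]]]'
python3 -m inch '[[[-0.02,-0.07,0],[0,0,-0.04]],[[-0.04,-0.15,0],[0,0,-0.08]],[[-0.06,-0.22,0],[0,0,-0.12]],[[-0.08,-0.3,0],[0,0,-0.16]],[[-0.1,-0.38,0],[0,0,-0.2]],[[-0.13,-0.48,0],[0,0,-0.2]],[[-0.16,-0.58,0],[0,0,-0.2]],[[-0.19,-0.68,0],[0,0,-0.2]],[[-0.21,-0.74,0],[0,0,-0.2]],[[-0.21,-0.74,0],[0,0,-0.2]]]'
python3 - <<'E'
from fr import *
snap('wrist','w8'); o=manip.get_obs(); print(o['position'],R.from_quat(o['ee_rot']).as_matrix()[:,0].round(3),B(o['position'][:2]))
im=cv2.imread('pics/w8.png'); c=cv2.resize(im[0:330,180:400],None,fx=1.8,fy=1.8,interpolation=cv2.INTER_CUBIC); cv2.imwrite('pics/w8c.png',c)
E
```

```text
clock: 24.5
position: [0.4589, -0.2179, 0.0441]
ee_rot: [0.996, -0.094, 0.0, 0.0]
ft_force: [-0.3, 0.4, -1.5]
grip_width: 0.199
grasp_force: 58.6
clock: 25.5
position: [0.4545, -0.156, 0.0441]
ee_rot: [0.996, -0.094, 0.0, 0.0]
ft_force: [-0.3, -0.2, -1.9]
grip_width: 0.203
grasp_force: 58.6
clock: 26.5
position: [0.449, -0.0945, 0.0441]
ee_rot: [1.0, -0.015, 0.0, 0.0]
ft_force: [-0.1, 0.0, -2.2]
grip_width: 0.203
grasp_force: 58.6
[ 0.44907283 -0.09507599  0.04414124] [ 1.    -0.031  0.   ] [-125.8  -15.4]
```

View pics/w8c.png

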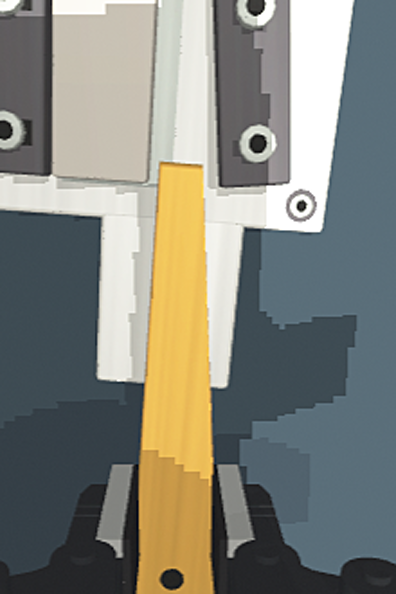

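The crop shows the wedge's thin end at (160..203, 165), between the stick's near right corner (145,180) and the tapered wall's near corner (220,186). The fence's near corner is (51,172).

```bash
python3 - <<'E'
from fr import *
q=lambda u,v,z:B(onz('w8',180+u/1.8,v/1.8,z)[:2])
print('thin L,R',q(160,164,.054),q(203,166,.054),'back', q(146,400,.054),q(211,460,.054))
print('thin L,R if droop 2mm',q(160,164,.052),q(203,166,.052))
print('stick NL,NR',q(53,177,.024),q(145,181,.024),'far R',q(158,5,.024))
print('fence near',q(51,172,.02),'far',q(50,5,.02)); print('wall near',q(220,186,.02),'further',q(216,5,.02),'bottom',q(215,170,.008))
print('tongue',q(98,380,.008),q(228,388,.008))
E
```

```text
thin L,R [-46.5  -5.4] [-46.3 -14.2] back [-97.5  -5.3] [-111.5  -21.3]
thin L,R if droop 2mm [-46.4  -5.4] [-46.2 -14.3]
stick NL,NR [-50.6  21.8] [-50.1  -1.2] far R [-11.   -2.2]
fence near [-49.5  23.1] far [-11.7  23.6]
wall near [-50.  -20.4] further [ -9.1 -15.8] bottom [-46.  -19.5]
tongue [-108.6   10.7] [-108.5  -28.9]
```

The slot's frame agrees within 1 mm. The wedge is parallel to the block and its tip is centred in the gap. I lower it and slide it in along the slot.

```bash
python3 -m inch '[[[0,0,0.06],[0,0,0]],[[0,0,0.12],[0,0,0]],[[0,0,0.18],[0,0,0]],[[0,0,0.24],[0,0,0]],[[0,0,0.3],[0,0,0]],[[0,0,0.34],[0,0,0]],[[0,0,0.37],[0,0,0]],[[0,0,0.38],[0,0,0]],[[0,0,0.39],[0,0,0]],[[0,0,0.39],[0,0,0]]]'
```

```text
clock: 27.55
position: [0.4492, -0.0953, 0.013]
ee_rot: [1.0, -0.016, 0.0, 0.0]
ft_force: [-0.9, -0.1, -1.9]
grip_width: 0.205
grasp_force: 58.6
```

```bash
python3 -m inch '[[[0.05,0,0],[0,0,0]],[[0.1,0,0],[0,0,0]],[[0.15,0.01,0],[0,0,0]],[[0.2,0.01,0],[0,0,0]],[[0.25,0.01,0],[0,0,0]],[[0.3,0.01,0],[0,0,0]],[[0.35,0.01,0],[0,0,0]],[[0.4,0.02,0],[0,0,0]],[[0.45,0.02,0],[0,0,0]],[[0.5,0.02,0],[0,0,0]]]'
```

```text
clock: 28.55
position: [0.4893, -0.0982, 0.0129]
ee_rot: [1.0, -0.016, 0.0, 0.0]
ft_force: [1.3, -0.6, -1.8]
grip_width: 0.202
grasp_force: 58.5
```

It moved freely. I slide a little further, set it down, open, lift and back off behind the thick end.

```bash
python3 -m inch '[[[0.02,0,0],[0,0,0]],[[0.04,0,0],[0,0,0]],[[0.06,0,0],[0,0,0]],[[0.08,0,0],[0,0,0]],[[0.1,0,0],[0,0,0]],[[0.12,0,0],[0,0,0]],[[0.15,0,0.005],[0,0,0]],[[0.15,0,0.01],[0,0,0]],[[0.15,0,0.01],[0,0,0]],[[0.15,0,0.01],[0,0,0]]]'
python3 -m inch '[[[0,0,0],[0,0,0]],[[0,0,0],[0,0,0]],[[0,0,0],[0,0,0]],[[0,0,-0.02],[0,0,0]],[[0,0,-0.08],[0,0,0]],[[0,0,-0.15],[0,0,0]],[[0,0,-0.25],[0,0,0]],[[0,0,-0.35],[0,0,0]],[[0,0,-0.45],[0,0,0]],[[0,0,-0.5],[0,0,0]]]' 0.42
python3 -m inch '[[[-0.08,0,0],[0,0,0]],[[-0.16,0,0],[0,0,0]],[[-0.24,0,0],[0,0,0]],[[-0.32,0,0],[0,0,0]],[[-0.4,0,0],[0,0,0]],[[-0.48,0,0],[0,0,0]],[[-0.56,0,0],[0,0,0]],[[-0.64,0,0],[0,0,0]],[[-0.66,0,0],[0,0,0]],[[-0.66,0,0],[0,0,0]]]' 0 20
python3 - <<'E'
from fr import *
snap('wrist','w9'); o=manip.get_obs(); print(o['position'],B(o['position'][:2]))
im=cv2.imread('pics/w9.png').astype(int); m=((im[:,:,2]-im[:,:,0])>70).astype(np.uint8)
n,l,s,c=cv2.connectedComponentsWithStats(m); i=1+s[1:,4].argmax(); print(s[i])
P=np.argwhere(l==i)[:,::-1]
for nm,f in (('NL',P@[-1,1]),('NR',P@[1,1]),('FL',P@[-1,-1]),('FR',P@[1,-1])):
    u,v=P[f.argmax()]; print(nm,u,v,B(onz('w9',u,v,.022)[:2]))
E
```

```text
clock: 29.55
position: [0.5014, -0.0986, 0.0124]
ee_rot: [1.0, -0.016, 0.0, 0.0]
ft_force: [-0.3, 0.6, 3.1]
grip_width: 0.205
grasp_force: 59.1
clock: 30.55
position: [0.5014, -0.0986, 0.0533]
ee_rot: [1.0, -0.016, 0.001, 0.0]
ft_force: [0.9, -0.0, 0.4]
grip_width: 0.417
grasp_force: 0.0
clock: 31.55
position: [0.4481, -0.097, 0.0522]
ee_rot: [1.0, -0.016, 0.0, 0.0]
ft_force: [-0.4, -1.0, 1.1]
grip_width: 0.003
grasp_force: 0.0
[ 0.44833998 -0.09696642  0.05223382] [-126.4  -17.4]
[ 255    0   43  209 6821]
NL 255 204 [-102.7   -3.2]
NR 297 207 [-102.9  -25.3]
FL 268 0 [-8.2 -4.6]
FR 291 0 [ -7.5 -14.8]
```

The wedge lies in the slot with its thick end at x = -103 mm, y = -14 mm, so its thin end is at about +7 mm. I lower the shut fingers behind it and start pushing in steps.

```bash
python3 -m inch '[[[0,-0.02,0.07],[0,0,0]],[[0,-0.02,0.14],[0,0,0]],[[0,-0.02,0.21],[0,0,0]],[[0,-0.02,0.28],[0,0,0]],[[0,-0.02,0.35],[0,0,0]],[[0,-0.02,0.42],[0,0,0]],[[0,-0.02,0.49],[0,0,0]],[[0.03,-0.02,0.49],[0,0,0]],[[0.06,-0.02,0.49],[0,0,0]],[[0.08,-0.02,0.49],[0,0,0]]]'
python3 -m inch '[[[0.02,0,0],[0,0,0]],[[0.04,0,0],[0,0,0]],[[0.06,0,0],[0,0,0]],[[0.08,0,0],[0,0,0]],[[0.1,0,0],[0,0,0]],[[0.12,0,0],[0,0,0]],[[0.14,0,0],[0,0,0]],[[0.16,0,0],[0,0,0]],[[0.18,0,0],[0,0,0]],[[0.18,0,0],[0,0,0]]]'
```

```text
clock: 32.6
position: [0.4552, -0.0955, 0.0132]
ee_rot: [1.0, -0.016, 0.0, 0.0]
ft_force: [0.2, 0.5, 0.7]
grip_width: -0.001
grasp_force: 0.0
clock: 33.6
position: [0.4694, -0.0959, 0.0129]
ee_rot: [1.0, -0.016, 0.0, -0.0]
ft_force: [-0.0, 0.0, -0.0]
grip_width: 0.001
grasp_force: 0.2
```

```bash
cat > see.py <<'E'
from fr import *
import sys
fn=sys.argv[1]; snap('wrist',fn); o=manip.get_obs(); print('TCP',B(o['position'][:2]),o['ft_force'].round(1),o['clock'])
im=cv2.imread('pics/'+fn+'.png').astype(int); m=((im[:,:,2]-im[:,:,0])>70).astype(np.uint8)
n,l,s,c=cv2.connectedComponentsWithStats(m); i=1+s[1:,4].argmax(); print(s[i])
P=np.argwhere(l==i)[:,::-1]
for nm,f in (('NL',P@[-1,1]),('NR',P@[1,1]),('FL',P@[-1,-1]),('FR',P@[1,-1])):
    u,v=P[f.argmax()]; print(nm,u,v,B(onz(fn,u,v,.022)[:2]))
E
python3 see.py w10
```

```text
TCP [-105.5  -14.3] [0.2 0.3 0.2] 33.65
[  254     0    52   263 10737]
NL 254 259 [-94.2  -2.5]
NR 305 262 [-94.2 -24.4]
FL 267 0 [ 3.5 -2.6]
FR 296 0 [  4.1 -12.5]
```

The push works: thick end at -94 mm and thin end at +16 mm, straight. I continue.

```bash
python3 -m inch '[[[0.01,0,0],[0,0,0]],[[0.02,0,0],[0,0,0]],[[0.03,0,0],[0,0,0]],[[0.04,0,0],[0,0,0]],[[0.05,0,0],[0,0,0]],[[0.06,0,0],[0,0,0]],[[0.07,0,0],[0,0,0]],[[0.08,0,0],[0,0,0]],[[0.09,0,0],[0,0,0]],[[0.1,0,0],[0,0,0]]]'
```

```text
clock: 34.65
position: [0.4771, -0.0962, 0.0129]
ee_rot: [1.0, -0.016, 0.0, 0.0]
ft_force: [-1.5, 0.2, 0.9]
grip_width: -0.001
grasp_force: 0.8
```

```bash
python3 -m inch '[[[0.005,0,0],[0,0,0]],[[0.01,0,0],[0,0,0]],[[0.015,0,0],[0,0,0]],[[0.02,0,0],[0,0,0]],[[0.025,0,0],[0,0,0]],[[0.03,0,0],[0,0,0]],[[0.035,0,0],[0,0,0]],[[0.04,0,0],[0,0,0]],[[0.045,0,0],[0,0,0]],[[0.05,0,0],[0,0,0]]]'
python3 see.py w11
```

```text
clock: 35.65
position: [0.4811, -0.0963, 0.0129]
ee_rot: [1.0, -0.016, 0.0, 0.0]
ft_force: [-1.8, -0.9, -0.0]
grip_width: -0.0
grasp_force: 0.9
TCP [-93.8 -13.5] [-1.8 -0.8  1.8] 35.7
[  254     0    52   264 10740]
NL 254 260 [-83.   -1.8]
NR 305 263 [-83.  -23.7]
FL 267 0 [15.1 -1.8]
FR 296 0 [ 15.7 -11.8]
```

```bash
python3 -m inch '[[[0.005,0,0],[0,0,0]],[[0.01,0,0],[0,0,0]],[[0.015,0,0],[0,0,0]],[[0.02,0,0],[0,0,0]],[[0.025,0,0],[0,0,0]],[[0.03,0,0],[0,0,0]],[[0.035,0,0],[0,0,0]],[[0.04,0,0],[0,0,0]],[[0.045,0,0],[0,0,0]],[[0.05,0,0],[0,0,0]]]'
```

```text
clock: 36.7
position: [0.4851, -0.0964, 0.0129]
ee_rot: [1.0, -0.016, 0.0, 0.0]
ft_force: [-1.0, -0.9, 0.4]
grip_width: 0.001
grasp_force: 0.9
```

```bash
python3 -m inch '[[[0.005,0,0],[0,0,0]],[[0.01,0,0],[0,0,0]],[[0.015,0,0],[0,0,0]],[[0.02,0,0],[0,0,0]],[[0.025,0,0],[0,0,0]],[[0.03,0,0],[0,0,0]],[[0.035,0,0],[0,0,0]],[[0.035,0,0],[0,0,0]],[[0.035,0,0],[0,0,0]],[[0.035,0,0],[0,0,0]]]'
```

```text
clock: 37.7
position: [0.4876, -0.0964, 0.0128]
ee_rot: [1.0, -0.016, -0.0, -0.0]
ft_force: [-5.2, 1.3, 2.4]
grip_width: 0.003
grasp_force: 2.5
```

Resistance begins (5 N) with the thin end at about +34 mm. From here I tap: back off, let it settle, then push a little further.

```bash
python3 -m inch '[[[-0.02,0,0],[0,0,0]],[[-0.02,0,0],[0,0,0]],[[-0.02,0,0],[0,0,0]],[[-0.01,0,0],[0,0,0]],[[0,0,0],[0,0,0]],[[0.005,0,0],[0,0,0]],[[0.01,0,0],[0,0,0]],[[0.01,0,0],[0,0,0]],[[0.01,0,0],[0,0,0]],[[0.01,0,0],[0,0,0]]]'
```

```text
clock: 38.7
position: [0.4886, -0.0966, 0.0129]
ee_rot: [1.0, -0.016, -0.0, 0.0]
ft_force: [-3.2, 0.8, 2.2]
grip_width: 0.001
grasp_force: 1.7
```

```bash
python3 -m inch '[[[-0.02,0,0],[0,0,0]],[[-0.02,0,0],[0,0,0]],[[-0.02,0,0],[0,0,0]],[[-0.01,0,0],[0,0,0]],[[0,0,0],[0,0,0]],[[0.005,0,0],[0,0,0]],[[0.01,0,0],[0,0,0]],[[0.015,0,0],[0,0,0]],[[0.015,0,0],[0,0,0]],[[0.015,0,0],[0,0,0]]]'
```

```text
clock: 39.7
position: [0.4892, -0.0966, 0.0128]
ee_rot: [1.0, -0.016, -0.001, 0.0]
ft_force: [-5.4, -0.8, 4.7]
grip_width: -0.0
grasp_force: 2.6
```

```bash
python3 -m inch '[[[-0.02,0,0],[0,0,0]],[[-0.02,0,0],[0,0,0]],[[-0.02,0,0],[0,0,0]],[[-0.01,0,0],[0,0,0]],[[0,0,0],[0,0,0]],[[0.005,0,0],[0,0,0]],[[0.01,0,0],[0,0,0]],[[0.015,0,0],[0,0,0]],[[0.015,0,0],[0,0,0]],[[0.015,0,0],[0,0,0]]]'
```

```text
clock: 40.7
position: [0.4902, -0.0966, 0.0127]
ee_rot: [1.0, -0.016, -0.001, 0.0]
ft_force: [-6.4, -0.1, 4.9]
grip_width: -0.0
grasp_force: 3.0
```

```bash
python3 -m inch '[[[-0.02,0,0],[0,0,0]],[[-0.03,0,0],[0,0,0]],[[-0.03,0,0],[0,0,0]],[[-0.01,0,0],[0,0,0]],[[0,0,0],[0,0,0]],[[0.005,0,0],[0,0,0]],[[0.01,0,0],[0,0,0]],[[0.012,0,0],[0,0,0]],[[0.012,0,0],[0,0,0]],[[0.012,0,0],[0,0,0]]]'
python3 see.py w12
```

```text
clock: 41.7
position: [0.4913, -0.0966, 0.0128]
ee_rot: [1.0, -0.016, -0.001, 0.0]
ft_force: [-5.6, -0.7, 4.4]
grip_width: -0.004
grasp_force: 2.7
TCP [-83.7 -12.9] [-5.8  0.4  4.6] 41.75
[  253     0    52   264 10602]
NL 253 260 [-72.8  -0.7]
NR 304 263 [-72.8 -22.6]
FL 267 0 [25.2 -1.2]
FR 295 0 [ 25.8 -10.7]
```

```bash
python3 -m inch '[[[-0.02,0,0],[0,0,0]],[[-0.03,0,0],[0,0,0]],[[-0.03,0,0],[0,0,0]],[[-0.01,0,0],[0,0,0]],[[0,0,0],[0,0,0]],[[0.005,0,0],[0,0,0]],[[0.01,0,0],[0,0,0]],[[0.015,0,0],[0,0,0]],[[0.015,0,0],[0,0,0]],[[0.015,0,0],[0,0,0]]]'
```

```text
clock: 42.75
position: [0.4925, -0.0967, 0.0128]
ee_rot: [1.0, -0.016, -0.001, 0.0]
ft_force: [-5.8, 0.0, 4.3]
grip_width: 0.0
grasp_force: 2.7
```

```bash
python3 -m inch '[[[-0.02,0,0],[0,0,0]],[[-0.03,0,0],[0,0,0]],[[-0.03,0,0],[0,0,0]],[[-0.01,0,0],[0,0,0]],[[0,0,0],[0,0,0]],[[0.005,0,0],[0,0,0]],[[0.01,0,0],[0,0,0]],[[0.012,0,0],[0,0,0]],[[0.012,0,0],[0,0,0]],[[0.012,0,0],[0,0,0]]]'
```

```text
clock: 43.75
position: [0.4934, -0.0967, 0.0128]
ee_rot: [1.0, -0.016, -0.001, 0.0]
ft_force: [-5.4, -0.2, 4.8]
grip_width: -0.002
grasp_force: 2.8
```

```bash
python3 -m inch '[[[-0.02,0,0],[0,0,0]],[[-0.03,0,0],[0,0,0]],[[-0.03,0,0],[0,0,0]],[[-0.01,0,0],[0,0,0]],[[0,0,0],[0,0,0]],[[0.005,0,0],[0,0,0]],[[0.01,0,0],[0,0,0]],[[0.015,0,0],[0,0,0]],[[0.018,0,0],[0,0,0]],[[0.018,0,0],[0,0,0]]]'
```

```text
clock: 44.75
position: [0.4949, -0.0968, 0.0127]
ee_rot: [1.0, -0.016, -0.001, 0.0]
ft_force: [-5.3, 0.6, 4.1]
grip_width: -0.001
grasp_force: 2.5
```

```bash
python3 -m inch '[[[-0.02,0,0],[0,0,0]],[[-0.03,0,0],[0,0,0]],[[-0.03,0,0],[0,0,0]],[[-0.01,0,0],[0,0,0]],[[0,0,0],[0,0,0]],[[0.005,0,0],[0,0,0]],[[0.01,0,0],[0,0,0]],[[0.015,0,0],[0,0,0]],[[0.015,0,0],[0,0,0]],[[0.015,0,0],[0,0,0]]]'
```

```text
clock: 45.75
position: [0.4961, -0.0968, 0.0128]
ee_rot: [1.0, -0.016, -0.001, 0.0]
ft_force: [-4.4, -0.7, 3.5]
grip_width: 0.001
grasp_force: 2.6
```

```bash
python3 -m inch '[[[-0.02,0,0],[0,0,0]],[[-0.03,0,0],[0,0,0]],[[-0.03,0,0],[0,0,0]],[[-0.01,0,0],[0,0,0]],[[0,0,0],[0,0,0]],[[0.005,0,0],[0,0,0]],[[0.01,0,0],[0,0,0]],[[0.015,0,0],[0,0,0]],[[0.018,0,0],[0,0,0]],[[0.018,0,0],[0,0,0]]]'
python3 see.py w13
python3 - <<'E'
from fr import *
im=cv2.imread('pics/w13.png').astype(int)
# row profile across fence/stick/wedge/wall
for xb in(-20,-40):
    v=int(proj('w13',np.append(W(xb,12),.024))[1]); r=im[v]; g=np.abs(np.diff(r.sum(1)))
    e=[(int(u),B(onz('w13',u+.5,v,.02)[:2])[1],B(onz('w13',u+.5,v,.024)[:2])[1],r[u].tolist(),r[u+1].tolist()) for u in range(180,340) if g[u]>60]
    print(v,*e,sep='\n ')
E
```

```text
clock: 46.75
position: [0.4975, -0.0969, 0.0128]
ee_rot: [1.0, -0.016, -0.001, 0.0]
ft_force: [-5.8, 1.0, 3.3]
grip_width: 0.003
grasp_force: 2.6
TCP [-77.4 -12.5] [-4.6  0.2  4.3] 46.8
[  252     0    52   264 10581]
NL 252 260 [-66.6   0.1]
NR 303 263 [-66.6 -21.8]
FL 266 0 [31.4 -0.5]
FR 294 0 [ 32. -10.]
149
 (193, np.float64(25.1), np.float64(24.2), [43, 43, 43], [105, 114, 117])
 (194, np.float64(24.7), np.float64(23.8), [105, 114, 117], [126, 137, 141])
 (255, np.float64(0.9), np.float64(0.7), [130, 140, 145], [107, 111, 113])
 (256, np.float64(0.5), np.float64(0.3), [107, 111, 113], [64, 86, 103])
 (257, np.float64(0.1), np.float64(-0.1), [64, 86, 103], [52, 119, 159])
 (299, np.float64(-16.3), np.float64(-16.0), [60, 139, 184], [45, 92, 119])
 (300, np.float64(-16.7), np.float64(-16.4), [45, 92, 119], [52, 54, 56])
199
 (180, np.float64(30.6), np.float64(29.5), [97, 101, 99], [69, 73, 71])
 (181, np.float64(30.2), np.float64(29.1), [69, 73, 71], [41, 43, 44])
 (182, np.float64(29.8), np.float64(28.7), [41, 43, 44], [22, 22, 22])
 (186, np.float64(28.1), np.float64(27.1), [38, 37, 38], [58, 57, 60])
 (193, np.float64(25.3), np.float64(24.3), [46, 43, 43], [105, 113, 118])
 (194, np.float64(24.9), np.float64(23.9), [105, 113, 118], [125, 135, 140])
 (253, np.float64(0.7), np.float64(0.5), [118, 125, 128], [87, 93, 96])
 (255, np.float64(-0.1), np.float64(-0.2), [54, 102, 133], [56, 131, 176])
 (301, np.float64(-18.9), np.float64(-18.5), [53, 126, 167], [46, 80, 102])
 (302, np.float64(-19.3), np.float64(-18.9), [46, 80, 102], [53, 52, 52])
 (316, np.float64(-25.0), np.float64(-24.4), [80, 85, 82], [104, 110, 107])
 (317, np.float64(-25.4), np.float64(-24.8), [104, 110, 107], [130, 137, 133])
 (334, np.float64(-32.3), np.float64(-31.6), [123, 131, 128], [86, 90, 89])
 (335, np.float64(-32.8), np.float64(-32.0), [86, 90, 89], [61, 60, 63])
```

The wedge is straight with its thin end at +43 mm, and it still slides at 5 N. At roughly 6 N per mm of lag, 2 mm taps stay under 20 N.

```bash
python3 -m inch '[[[-0.02,0,0],[0,0,0]],[[-0.03,0,0],[0,0,0]],[[-0.03,0,0],[0,0,0]],[[-0.01,0,0],[0,0,0]],[[0,0,0],[0,0,0]],[[0.01,0,0],[0,0,0]],[[0.015,0,0],[0,0,0]],[[0.02,0,0],[0,0,0]],[[0.022,0,0],[0,0,0]],[[0.022,0,0],[0,0,0]]]'
```

```text
clock: 47.8
position: [0.4992, -0.0969, 0.0127]
ee_rot: [1.0, -0.016, -0.001, 0.0]
ft_force: [-6.0, 0.5, 5.3]
grip_width: -0.003
grasp_force: 3.0
```

```bash
python3 -m inch '[[[-0.02,0,0],[0,0,0]],[[-0.03,0,0],[0,0,0]],[[-0.03,0,0],[0,0,0]],[[-0.01,0,0],[0,0,0]],[[0,0,0],[0,0,0]],[[0.005,0,0],[0,0,0]],[[0.01,0,0],[0,0,0]],[[0.015,0,0],[0,0,0]],[[0.018,0,0],[0,0,0]],[[0.018,0,0],[0,0,0]]]'
```

```text
clock: 48.8
position: [0.5006, -0.0969, 0.0127]
ee_rot: [1.0, -0.016, -0.001, 0.0]
ft_force: [-6.4, 0.3, 4.3]
grip_width: -0.003
grasp_force: 2.9
```

```bash
python3 -m inch '[[[-0.02,0,0],[0,0,0]],[[-0.03,0,0],[0,0,0]],[[-0.03,0,0],[0,0,0]],[[-0.01,0,0],[0,0,0]],[[0,0,0],[0,0,0]],[[0.005,0,0],[0,0,0]],[[0.01,0,0],[0,0,0]],[[0.015,0,0],[0,0,0]],[[0.02,0,0],[0,0,0]],[[0.02,0,0],[0,0,0]]]'
```

```text
clock: 49.8
position: [0.5023, -0.0969, 0.0127]
ee_rot: [1.0, -0.016, -0.001, 0.0]
ft_force: [-5.3, 0.2, 3.7]
grip_width: -0.001
grasp_force: 2.6
```

```bash
python3 -m inch '[[[-0.02,0,0],[0,0,0]],[[-0.03,0,0],[0,0,0]],[[-0.03,0,0],[0,0,0]],[[-0.01,0,0],[0,0,0]],[[0,0,0],[0,0,0]],[[0.005,0,0],[0,0,0]],[[0.01,0,0],[0,0,0]],[[0.015,0,0],[0,0,0]],[[0.02,0,0],[0,0,0]],[[0.02,0,0],[0,0,0]]]'
```

```text
clock: 50.8
position: [0.5026, -0.0972, 0.0124]
ee_rot: [1.0, -0.016, -0.002, 0.0]
ft_force: [-11.1, 0.8, 7.4]
grip_width: 0.0
grasp_force: 5.3
```

It has bound: the force rose to 11 N with only 0.3 mm of motion. Gentle taps from here.

```bash
python3 -m inch '[[[-0.02,0,0],[0,0,0]],[[-0.04,0,0],[0,0,0]],[[-0.04,0,0],[0,0,0]],[[-0.02,0,0],[0,0,0]],[[-0.01,0,0],[0,0,0]],[[0,0,0],[0,0,0]],[[0.004,0,0],[0,0,0]],[[0.008,0,0],[0,0,0]],[[0.008,0,0],[0,0,0]],[[0.008,0,0],[0,0,0]]]'
```

```text
clock: 51.8
position: [0.5026, -0.0971, 0.0125]
ee_rot: [1.0, -0.016, -0.003, 0.0]
ft_force: [-14.3, -0.1, 12.1]
grip_width: 0.0
grasp_force: 7.2
```

```bash
python3 -m inch '[[[-0.02,0,0],[0,0,0]],[[-0.04,0,0],[0,0,0]],[[-0.045,0,0],[0,0,0]],[[-0.02,0,0],[0,0,0]],[[-0.01,0,0],[0,0,0]],[[0,0,0],[0,0,0]],[[0.004,0,0],[0,0,0]],[[0.008,0,0],[0,0,0]],[[0.008,0,0],[0,0,0]],[[0.008,0,0],[0,0,0]]]'
```

```text
clock: 52.8
position: [0.5027, -0.0971, 0.0123]
ee_rot: [1.0, -0.016, -0.004, 0.0]
ft_force: [-17.4, 0.7, 14.8]
grip_width: 0.002
grasp_force: 8.7
```

17 N no longer moves it, but the fingers also press down on the wedge, which adds floor friction. One more tap, with the tool rising slightly to cancel that.

```bash
python3 -m inch '[[[-0.02,0,0],[0,0,0]],[[-0.045,0,0],[0,0,0]],[[-0.05,0,0.02],[0,0,0]],[[-0.03,0,0.02],[0,0,0]],[[-0.02,0,0.015],[0,0,0]],[[-0.012,0,0.01],[0,0,0]],[[-0.006,0,0],[0,0,0]],[[-0.002,0,-0.01],[0,0,0]],[[-0.002,0,-0.012],[0,0,0]],[[-0.002,0,-0.012],[0,0,0]]]'
```

```text
clock: 53.8
position: [0.5027, -0.0969, 0.012]
ee_rot: [1.0, -0.016, -0.003, -0.0]
ft_force: [-8.8, -0.5, -5.9]
grip_width: 0.001
grasp_force: 4.1
```

```bash
python3 -m inch '[[[-0.02,0,0],[0,0,0]],[[-0.05,0,0.01],[0,0,0]],[[-0.05,0,0.032],[0,0,0]],[[-0.03,0,0.03],[0,0,0]],[[-0.015,0,0.024],[0,0,0]],[[0,0,0.016],[0,0,0]],[[0.008,0,0.008],[0,0,0]],[[0.014,0,0.002],[0,0,0]],[[0.018,0,0],[0,0,0]],[[0.018,0,0],[0,0,0]]]'
```

```text
clock: 54.8
position: [0.5028, -0.097, 0.0117]
ee_rot: [1.0, -0.016, -0.005, -0.0]
ft_force: [-13.1, 0.1, -4.6]
grip_width: -0.002
grasp_force: 6.6
```

```bash
python3 -m inch '[[[-0.03,0,0],[0,0,0]],[[-0.06,0,0.01],[0,0,0]],[[-0.06,0,0.03],[0,0,0]],[[-0.035,0,0.03],[0,0,0]],[[-0.02,0,0.024],[0,0,0]],[[-0.005,0,0.016],[0,0,0]],[[0.004,0,0.01],[0,0,0]],[[0.01,0,0.005],[0,0,0]],[[0.013,0,0.003],[0,0,0]],[[0.013,0,0.003],[0,0,0]]]'
```

```text
clock: 55.8
position: [0.5029, -0.0972, 0.0114]
ee_rot: [1.0, -0.016, -0.006, 0.0]
ft_force: [-19.3, 0.1, 1.3]
grip_width: 0.001
grasp_force: 9.6
```

19.3 N with no downward load leaves it unmoved, so it is locked. I back off, lift clear and check.

```bash
python3 -m inch '[[[-0.03,0,0],[0,0,0]],[[-0.06,0,0],[0,0,0]],[[-0.1,0,0],[0,0,0]],[[-0.15,0,0],[0,0,0]],[[-0.2,0,-0.05],[0,0,0]],[[-0.2,0,-0.15],[0,0,0]],[[-0.2,0,-0.3],[0,0,0]],[[-0.2,0,-0.5],[0,0,0]],[[-0.2,0,-0.6],[0,0,0]],[[-0.2,0,-0.6],[0,0,0]]]'
python3 see.py w14
python3 - <<'E'
from fr import *
im=cv2.imread('pics/w14.png').astype(int)
for xb in(-15,-40):
    v=int(proj('w14',np.append(W(xb,12),.024))[1]); r=im[v]; g=np.abs(np.diff(r.sum(1)))
    print(v,[(u,float(B(onz('w14',u+.5,v,.024)[:2])[1])) for u in range(180,340) if g[u]>60])
E
```

```text
clock: 56.8
position: [0.4934, -0.0969, 0.0633]
ee_rot: [1.0, -0.016, 0.001, 0.001]
ft_force: [0.5, 0.0, 0.2]
grip_width: 0.001
grasp_force: 0.0
TCP [-82.2 -13. ] [ 0.1 -0.8  0.3] 56.85
[ 257    0   40  208 6264]
NL 257 205 [-61.3   0.6]
NR 296 207 [-61.1 -21.2]
FL 268 0 [39.8  0.3]
FR 288 0 [40.4 -9.1]
118 [(184, 39.8), (185, 39.3), (213, 25.0), (214, 24.5), (259, 1.5), (260, 1.0), (261, 0.5), (292, -15.4), (293, -15.9), (304, -21.5), (305, -22.0), (316, -27.7), (317, -28.2), (321, -30.2), (327, -33.3)]
166 [(184, 40.2), (185, 39.7), (186, 39.1), (187, 38.6), (188, 38.1), (190, 37.0), (191, 36.5), (192, 35.9), (199, 32.2), (200, 31.7), (203, 30.1), (204, 29.5), (205, 29.0), (208, 27.4), (213, 24.7), (257, 1.3), (259, 0.3), (294, -18.4), (295, -18.9), (305, -24.2), (306, -24.8), (318, -31.2), (319, -31.7), (320, -32.2), (324, -34.4), (326, -35.4), (327, -36.0)]
```

The wedge stayed put (thick end at -61 mm, straight). The stick is parallel to the block at y of about 12.8 mm, and the robot is clear. I hand in.

```bash
python3 -c "
from workcell import manip
print(manip.hand_in())"
```

```text
the job is handed in; nothing more can be done
None
```

I handed the job in at about 57 s: the stick lies in the channel, pushed against the end stop before wedging, and the wedge no longer moves under a 19 N push; the hand-in gave no verdict, and I could not measure the wedge's hold on the stick once let go.

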